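# Set the stock tags of the copper blank bins

### The job

Each bin of copper blanks on the stock board has a flip tag on the stand in front of it. With a fingertip, push tags over on their hinges so that the tags of the full bins lie with the green face up and the tags of the bins that are not full (empty or nearly so) lie with the red face up. Only push the tags: do not lift or shove the tag stands or bins, and leave everything else where it is.

Things in the scene. Friction and masses are not known exactly. Their poses are not given: they have to be found in the camera images.
- board: fixed light-wood stock board, 270 (x) x 660 (y) x 12 mm high; origin at the centre of its underside. Four bins stand in a row along its far (+x) half, one tag stand in front of each on the near half, 130 mm apart along y. A stand belongs to the bin straight behind it (centres about 130 mm apart; the next bin is over 165 mm away). Stands and bins start in any order.
- stand_a: loose dark steel tag stand, about 0.5 kg, base 84 (x) x 60 (y) x 10 mm high, resting on the board by its weight; origin at the centre of its underside. Two hinge cheeks 12 mm wide at x = +-37 mm rise to 32 mm; its tag a turns between them. Its y points to the robot's left (within 0.25 rad).
- hinge_a (a point): middle of the hinge axis of tag a, 26 mm above the stand's underside, axes as the stand's; the axis runs along the stand's x. Beyond the leaning tag's bead there is free space down to the board; neighbouring beads stay at least 40 mm apart.
- tag_a (a joint): tag of stand_a, turns over like a page and falls freely to either side (30 g). At 0 rad it leans to the stand's +y, 30 degrees above level, RED face up; at 2.094 rad (other stop) it leans to -y, 30 degrees above level, GREEN face up; 1.047 rad is straight up. Plate 60 mm wide (along x), 4 mm thick, its free edge a black round bead, radius 3.5 mm, centred 38 mm from the hinge axis.
- stand_b: loose dark steel tag stand, about 0.5 kg, base 84 (x) x 60 (y) x 10 mm high, resting on the board by its weight; origin at the centre of its underside. Two hinge cheeks 12 mm wide at x = +-37 mm rise to 32 mm; its tag b turns between them. Its y points to the robot's left (within 0.25 rad).
- hinge_b (a point): middle of the hinge axis of tag b, 26 mm above the stand's underside, axes as the stand's; the axis runs along the stand's x. Beyond the leaning tag's bead there is free space down to the board; neighbouring beads stay at least 40 mm apart.
- tag_b (a joint): tag of stand_b, turns over like a page and falls freely to either side (30 g). At 0 rad it leans to the stand's +y, 30 degrees above level, RED face up; at 2.094 rad (other stop) it leans to -y, 30 degrees above level, GREEN face up; 1.047 rad is straight up. Plate 60 mm wide (along x), 4 mm thick, its free edge a black round bead, radius 3.5 mm, centred 38 mm from the hinge axis.
- stand_c: loose dark steel tag stand, about 0.5 kg, base 84 (x) x 60 (y) x 10 mm high, resting on the board by its weight; origin at the centre of its underside. Two hinge cheeks 12 mm wide at x = +-37 mm rise to 32 mm; its tag c turns between them. Its y points to the robot's left (within 0.25 rad).
- hinge_c (a point): middle of the hinge axis of tag c, 26 mm above the stand's underside, axes as the stand's; the axis runs along the stand's x. Beyond the leaning tag's bead there is free space down to the board; neighbouring beads stay at least 40 mm apart.
- tag_c (a joint): tag of stand_c, turns over like a page and falls freely to either side (30 g). At 0 rad it leans to the stand's +y, 30 degrees above level, RED face up; at 2.094 rad (other stop) it leans to -y, 30 degrees above level, GREEN face up; 1.047 rad is straight up. Plate 60 mm wide (along x), 4 mm thick, its free edge a black round bead, radius 3.5 mm, centred 38 mm from the hinge axis.
- stand_d: loose dark steel tag stand, about 0.5 kg, base 84 (x) x 60 (y) x 10 mm high, resting on the board by its weight; origin at the centre of its underside. Two hinge cheeks 12 mm wide at x = +-37 mm rise to 32 mm; its tag d turns between them. Its y points to the robot's left (within 0.25 rad).
- hinge_d (a point): middle of the hinge axis of tag d, 26 mm above the stand's underside, axes as the stand's; the axis runs along the stand's x. Beyond the leaning tag's bead there is free space down to the board; neighbouring beads stay at least 40 mm apart.
- tag_d (a joint): tag of stand_d, turns over like a page and falls freely to either side (30 g). At 0 rad it leans to the stand's +y, 30 degrees above level, RED face up; at 2.094 rad (other stop) it leans to -y, 30 degrees above level, GREEN face up; 1.047 rad is straight up. Plate 60 mm wide (along x), 4 mm thick, its free edge a black round bead, radius 3.5 mm, centred 38 mm from the hinge axis.
- bin_full_discs: open grey plastic bin, 95 x 95 x 45 mm high, loose, origin at the centre of its underside; FULL: stacks of copper discs up to the rim
- bin_full_plates: open grey plastic bin, 95 x 95 x 45 mm high, loose, origin at the centre of its underside; FULL: a stack of square copper plates up to the rim
- bin_low: open grey plastic bin, 95 x 95 x 45 mm high, loose, origin at the centre of its underside; NOT full: only two copper discs lie on its floor
- bin_empty: open grey plastic bin, 95 x 95 x 45 mm high, loose, origin at the centre of its underside; NOT full: empty
- punch_cup: small blue cup, 40 mm across, 45 mm high, at the left end of the board; bystander, leave alone; origin at the centre of its underside
- brass_weight: brass weight, 38 mm across, 45 mm high, at the right end of the board; bystander, leave alone; origin at the centre of its underside
- hammer: hammer with a wooden handle lying on the bench left of the board; bystander, leave alone
- oil_bottle: amber bottle, 54 mm across, 120 mm high, left of the board; bystander, leave alone; origin at the centre of its underside
- mug: white mug, 76 mm across, 85 mm high, right of the board; bystander, leave alone; origin at the centre of its underside
- brush: brush lying on the bench beyond the board; bystander, leave alone
Not all that is in view belongs to the job. What is shaped like the bin_empty but blue or pink is not meant. Leave any blue look-alike of the bin_low alone.

How it is judged (in metres and radians):
At the end, for the whole second after the job is handed in: Each tag in front of a full bin is at more than 1.9 rad (green up) and each tag in front of the low or empty bin is below 0.19 rad (red up), tags at rest, stands upright (within 0.1 rad) and still in front of their bins (hinge to bin centre under 155 mm) (((horizontal distance between hinge_a and bin_full_discs below 0.155 m and value of joint tag_a above 1.9 rad) or (horizontal distance between hinge_a and bin_full_plates below 0.155 m and value of joint tag_a above 1.9 rad) or (horizontal distance between hinge_a and bin_low below 0.155 m and value of joint tag_a below 0.19 rad) or (horizontal distance between hinge_a and bin_empty below 0.155 m and value of joint tag_a below 0.19 rad)) and velocity of joint tag_a between -0.3 and 0.3 rad/s and angle between each of stand_a, stand_b, stand_c, stand_d's own z axis and vertical below 0.1 rad and ((horizontal distance between hinge_b and bin_full_discs below 0.155 m and value of joint tag_b above 1.9 rad) or (horizontal distance between hinge_b and bin_full_plates below 0.155 m and value of joint tag_b above 1.9 rad) or (horizontal distance between hinge_b and bin_low below 0.155 m and value of joint tag_b below 0.19 rad) or (horizontal distance between hinge_b and bin_empty below 0.155 m and value of joint tag_b below 0.19 rad)) and velocity of joint tag_b between -0.3 and 0.3 rad/s and ((horizontal distance between hinge_c and bin_full_discs below 0.155 m and value of joint tag_c above 1.9 rad) or (horizontal distance between hinge_c and bin_full_plates below 0.155 m and value of joint tag_c above 1.9 rad) or (horizontal distance between hinge_c and bin_low below 0.155 m and value of joint tag_c below 0.19 rad) or (horizontal distance between hinge_c and bin_empty below 0.155 m and value of joint tag_c below 0.19 rad)) and velocity of joint tag_c between -0.3 and 0.3 rad/s and ((horizontal distance between hinge_d and bin_full_discs below 0.155 m and value of joint tag_d above 1.9 rad) or (horizontal distance between hinge_d and bin_full_plates below 0.155 m and value of joint tag_d above 1.9 rad) or (horizontal distance between hinge_d and bin_low below 0.155 m and value of joint tag_d below 0.19 rad) or (horizontal distance between hinge_d and bin_empty below 0.155 m and value of joint tag_d below 0.19 rad)) and velocity of joint tag_d between -0.3 and 0.3 rad/s); the robot touches nothing.
It fails at once if a tag stand is lifted off the board (its underside more than 12 mm up) (height (world z) of any of stand_a, stand_b, stand_c, stand_d above 0.024 m).
It fails at once if a tag stand is shoved more than 30 mm or tipped (distance of any of stand_a, stand_b, stand_c, stand_d from where it was at the start of the episode above 0.03 m or angle between any of stand_a, stand_b, stand_c, stand_d's own z axis and vertical above 0.35 rad).
It fails at once if a bin is lifted (more than 12 mm) or shifted more than 25 mm (height (world z) of any of bin_full_discs, bin_full_plates, bin_low, bin_empty above 0.024 m or distance of any of bin_full_discs, bin_full_plates, bin_low, bin_empty from where it was at the start of the episode above 0.025 m).
It fails at once if a bystander is moved more than 30 mm (distance of any of punch_cup, brass_weight, hammer, oil_bottle, mug, brush from where it was at the start of the episode above 0.03 m).
It also fails if it takes over 51 s, if anything falls off the work surface, if the arm or the gripper's body presses on something with over 40 N, if the wrist force passes 120 N, or if a joint passes its speed limit or range.

### The arm

A 6-joint arm with a two-finger parallel gripper is mounted at the origin on the work surface. World frame = base frame: x ahead of the robot, y to its left, z up, the work surface at z = 0. Lengths are in mm, angles in degrees, forces in N, time in s.
With the tool pointing down it reaches from about 350 to 850 mm from the base axis. Payload 8.1 kg.
Tool frame: the origin (TCP) lies on the centre line of the jaws, within the pads' length; the fingertips stand 11 mm ahead of it and the grasp point (between the pads) lies 8 mm behind it; z points along the fingers, y is the direction in which the jaws open and shut (so a half turn about z gives the same grasp; the last joint's range is limited). The gripper opens to 85 mm and grips with 20 to 120 N. Pads are 22 mm wide; open, the fingers measure 114 mm over their backs; the gripper's body (76 mm by 85 mm) begins 54 mm behind the grasp point. The pads swing forward as they close: fully open they stand 13 mm farther back than shut.
Start: joints at [-68.205, 7.471, 85.268, -0, 87.261, -4.893], TCP at [269.502, -536.073, 242.292] pointing down, gripper open.
Joint ranges: [-169.43, 169.43], [-51.17, 129.36], [1.28, 143.12], [-76.62, 256.62], [0, 156.53], [-152.29, 152.29]. Speed limits (degrees/s): [136.94, 136.94, 159.86, 180, 180, 180].

### API

Orientations are given as [roll, pitch, yaw] about the fixed x, y, z axes, in that order (R = Rz(yaw) Ry(pitch) Rx(roll)).
In Python, from bench import telemetry, viewer, r gives the robot as it stands.
- The arm moves only by the shell command python3 -m inch 'ROWS' [FORCE]. ROWS is JSON, a list of rows, each a list of 3 entries, a list of its own where there are three numbers: the shift along the tool's x, y, z in cm, then the turn, a rotation vector about the tool's x, y, z in rad, then the opening, from 0 (shut) to 1 (fully open). A call has 1 to 20 rows; each row is the pose to reach, as a shift and turn from the pose commanded when the call began, along the tool's axes at that moment; what a row does not reach only later rows make up. A row lasts 1/10 s, in which the tool goes at most 50 mm and 8.59 degrees, less where a joint would pass 70% of its speed; a pose out of reach is approached as far as the arm can. A call with a gripper value outside its range is refused whole. The fingers move at their own pace and stop on an object; FORCE is the grip in N (left out, the last holds). Time passes only in rows, so rows that repeat a pose let the fingers close. It gives the time, the measured TCP pose, the force and the opening at its end, in the units of the state.
- telemetry.sense(): the state, without advancing time (a new reading comes with each control period).
- viewer.snapshot(name): name is "side" or "top"; returns the picture (420x560x3 uint8, red, green, blue); there is no depth.
- viewer.camera_model(name): a dict with "fx", "fy", "cx", "cy" (pixels), "cam_to_world" (4x4, takes a point from camera to world coordinates). Camera axes: x right, y down, z forward; pixel columns grow to the right and rows downward; lengths in mm; the calibration is good to about 2 mm. A picture is of the moment at which its call begins. camera_model takes no time and is no camera call.
- r.hand_in(): hands the job in, once; it reports no verdict.
The state is a dict: "time": time; "joint_pos": joint angles; "qd": joint speeds; "joint_efforts": joint torques, N m; "tool_pos": TCP position; "tcp_rot": TCP orientation; "ft_force": force on the tool from outside, world axes, zero at the start; "wrist_torque": the same for the moment, N m; "finger_gap": finger opening in mm.
Only numpy, scipy, OpenCV 4.12 (cv2) and the standard library are available. Lean on these libraries where they do the work, as an engineer would, in place of code of your own. Each camera call takes 0.05 s, during which the arm holds its last target.

## Working session

There is one attempt and no reset: what is moved stays moved. The work goes in short steps, Python scripts to look and compute and a shell command to move; the robot and the scene stay as the last step left them, time stands still between calls to the robot, and variables do not carry over. Pictures are saved under pics/ and viewed, and the job is handed in when it is done.

```bash
mkdir -p pics; ls
python3 - <<'E'
from bench import telemetry, viewer, r
import cv2, numpy as np
for n in("top","side"):
    im=viewer.snapshot(n); cv2.imwrite(f"pics/{n}0.png",im[:,:,::-1])
    m=viewer.camera_model(n); print(n,m["fx"],m["fy"],m["cx"],m["cy"]); print(np.round(np.array(m["cam_to_world"]),3))
s=telemetry.sense();print(s)
E
```

```text
pics
top 405.5546929584451 405.5546929584451 275.9267155043428 202.81701974765173
[[ 2.400000e-02 -9.980000e-01  6.300000e-02  4.743130e+02]
 [-1.000000e+00 -2.300000e-02  9.000000e-03 -2.388500e+01]
 [-8.000000e-03 -6.300000e-02 -9.980000e-01  1.112392e+03]
 [ 0.000000e+00  0.000000e+00  0.000000e+00  1.000000e+00]]
side 538.1816667811821 538.1816667811821 277.7512466557617 212.20799679893886
[[-9.570000e-01 -1.910000e-01  2.180000e-01  2.363930e+02]
 [-2.900000e-01  6.520000e-01 -7.000000e-01  1.001133e+03]
 [-8.000000e-03 -7.330000e-01 -6.800000e-01  1.019759e+03]
 [ 0.000000e+00  0.000000e+00  0.000000e+00  1.000000e+00]]
{'time': 0.1, 'joint_pos': array([-6.82037588e+01,  7.51183851e+00,  8.53230792e+01, -1.25528006e-03,
        8.72623388e+01, -4.89207524e+00]), 'qd': array([-0.04616743, -0.09021933, -0.24486203, -0.04693399,  0.06721774,
       -0.01536415]), 'joint_efforts': array([ 9.79343640e-04, -5.70951855e+01, -5.01941729e+01, -1.54984909e-04,
        8.15581356e-03,  1.10798334e-05]), 'tool_pos': array([ 269.32469091, -535.61743673,  241.33791985]), 'tcp_rot': array([-1.79902991e+02, -7.04477036e-03,  2.66883715e+01]), 'ft_force': array([0.13147439, 0.04995185, 0.38870519]), 'wrist_torque': array([ 0.03163315, -0.01775335, -0.05084142]), 'finger_gap': 85.34837108411111}
```

View pics/top0.png

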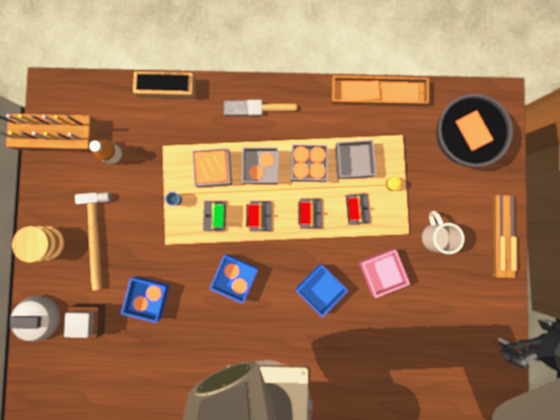

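View pics/side0.png

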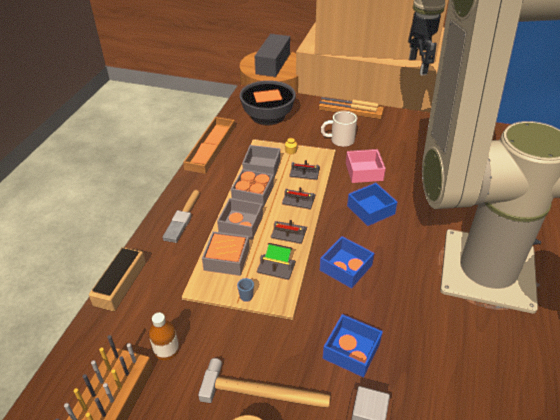

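The left to right bins appear to be plates (full), low, discs (full) and empty. The tags are green, red, red, red. I'll zoom in to check and measure.

```bash
cat > h.py <<'E'
import numpy as np, cv2
from bench import telemetry, viewer, r
def ray(n,u,v,z):
    m=viewer.camera_model(n);T=np.array(m["cam_to_world"])
    d=T[:3,:3]@np.array([(u-m["cx"])/m["fx"],(v-m["cy"])/m["fy"],1]);o=T[:3,3]
    return o+d*(z-o[2])/d[2]
def proj(n,p):
    m=viewer.camera_model(n);T=np.array(m["cam_to_world"])
    q=T[:3,:3].T@(np.array(p)-T[:3,3]); return m["fx"]*q[0]/q[2]+m["cx"],m["fy"]*q[1]/q[2]+m["cy"]
E
python3 - <<'E'
from h import *
im=cv2.imread("pics/top0.png"); hsv=cv2.cvtColor(im,cv2.COLOR_BGR2HSV)
c=im[135:245,180:390]; cv2.imwrite("pics/topz.png",cv2.resize(c,None,fx=3.8,fy=3.8,interpolation=cv2.INTER_CUBIC))
c=cv2.imread("pics/side0.png")[140:310,190:340]; cv2.imwrite("pics/sidez.png",cv2.resize(c,None,fx=3.5,fy=3.5,interpolation=cv2.INTER_CUBIC))
H,S,V=cv2.split(hsv)
red=(((H<5)|(H>174))&(S>200)&(V>90)); grn=((H>45)&(H<75)&(S>150)); dark=(V<95)&(S<110)
for n,m in(("red",red),("grn",grn),("dark",dark)):
    m=m.astype(np.uint8);m[:190]=0;m[240:]=0;m[:,:185]=0;m[:,390:]=0
    k,l,st,ce=cv2.connectedComponentsWithStats(m)
    for i in range(1,k):
        if st[i,4]<12: continue
        rc=cv2.minAreaRect(np.argwhere(l==i)[:,::-1].astype(np.float32))
        print(n,st[i],ce[i].round(1),ray("top",*ce[i],46 if n!='dark' else 30).round(1),rc)
E
```

```text
red [349 199  10  20 167] [353.1 208.6] [ 531.  -217.4   46. ] ((353.10400390625, 208.5395965576172), (19.801239013671875, 8.258808135986328), 84.2894058227539)
red [300 203  10  21 183] [305.  212.6] [517.7 -91.2  46. ] ((304.5, 213.0), (20.0, 9.0), 90.0)
red [248 205  10  21 205] [252.5 215.2] [507.4  46.8  46. ] ((252.5, 215.0), (20.0, 9.0), 90.0)
grn [213 205  11  22 218] [218.  215.4] [504.8 137.7  46. ] ((218.0, 215.5), (21.0, 10.0), 90.0)
dark [361 195   7  27  67] [362.9 207.8] [ 534.7 -246.4   30. ] ((364.2172546386719, 207.8893585205078), (26.2553653717041, 5.522679805755615), 84.80557250976562)
dark [314 200   6  27  83] [315.3 212.7] [ 518.5 -119.6   30. ] ((316.5, 213.0), (5.0, 26.0), 0.0)
dark [263 206   7  24  78] [264.5 217.1] [503.6  15.7  30. ] ((266.0, 217.5), (6.0, 23.0), 0.0)
```

View pics/topz.png

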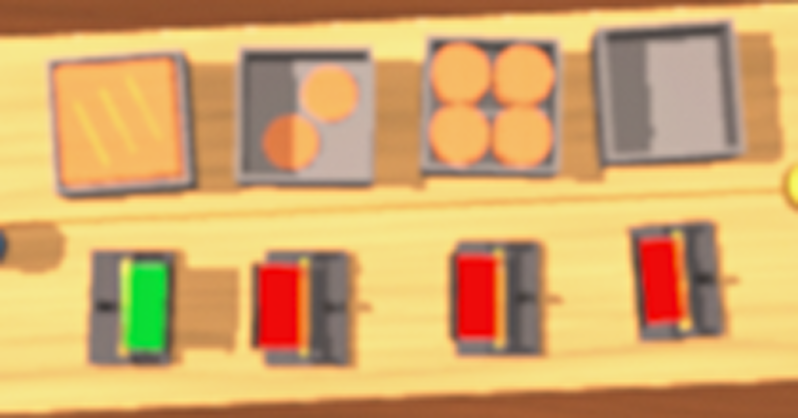

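View pics/sidez.png

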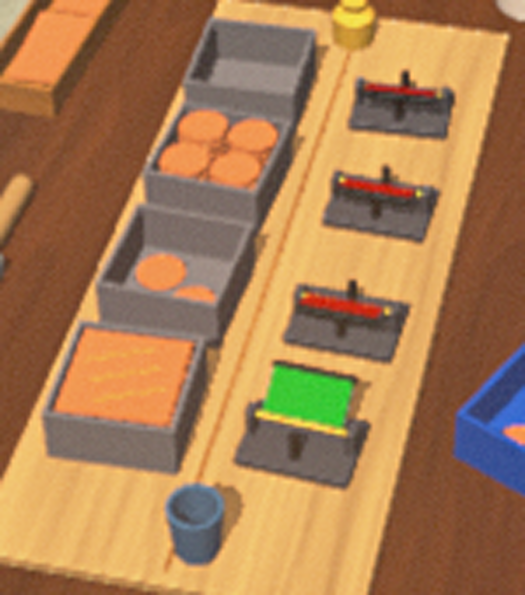

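The zoom confirms it. Only the third stand from the left, in front of the full discs bin, is wrong: it shows red and must be green. I'll measure its hinge in both views.

Run:
```python
from h import *
im=cv2.imread("pics/top0.png"); H,S,V=cv2.split(cv2.cvtColor(im,cv2.COLOR_BGR2HSV))
m=np.zeros(H.shape,np.uint8); m[200:227,303:313]=1
y=(m>0)&(H>12)&(H<30)&(V>120)
yx=np.argwhere(y); 
# restrict to columns around strip
yx=yx[(yx[:,1]>=307)]
print(yx[:,1].min(),yx[:,1].max(),yx.mean(0),len(yx))
for row in (204,210,216,222): print(row,[tuple(im[row,c]) for c in range(298,320,2)])
hg=ray("top",309.8,213,40);print("hinge guess",hg)
b=proj("top",hg+[0,33,17]);print("pred bead px top",b)
s=cv2.imread("pics/side0.png");H,S,V=cv2.split(cv2.cvtColor(s,cv2.COLOR_BGR2HSV))
red=(((H<6)|(H>174))&(S>170)&(V>70)).astype(np.uint8); k,l,st,ce=cv2.connectedComponentsWithStats(red)
for i in range(1,k):
    if st[i,4]>10 and 260<ce[i][0]<330 and 150<ce[i][1]<250: print("side red",st[i],ce[i])
print("pred side: hinge",proj("side",hg-[0,0,2]),"bead",proj("side",hg+[0,33,17]),"mid",proj("side",hg+[0,17,9]))
# ends of the tag
for dx in(-30,30): print(dx,"top",proj("top",hg+[dx,0,0]),"side",proj("side",hg+[dx,0,0]))
# bins/hinge distance
print("bin discs", ray("top",309,162.5,57))
```

```text
309 312 [213.45762712 311.28813559] 59
204 [(np.uint8(89), np.uint8(132), np.uint8(175)), (np.uint8(39), np.uint8(43), np.uint8(187)), (np.uint8(4), np.uint8(3), np.uint8(239)), (np.uint8(6), np.uint8(5), np.uint8(239)), (np.uint8(5), np.uint8(4), np.uint8(239)), (np.uint8(3), np.uint8(0), np.uint8(239)), (np.uint8(33), np.uint8(79), np.uint8(239)), (np.uint8(82), np.uint8(127), np.uint8(188)), (np.uint8(79), np.uint8(80), np.uint8(86)), (np.uint8(83), np.uint8(85), np.uint8(93)), (np.uint8(111), np.uint8(113), np.uint8(124))]
210 [(np.uint8(88), np.uint8(128), np.uint8(169)), (np.uint8(43), np.uint8(45), np.uint8(154)), (np.uint8(9), np.uint8(8), np.uint8(238)), (np.uint8(10), np.uint8(10), np.uint8(238)), (np.uint8(10), np.uint8(10), np.uint8(238)), (np.uint8(10), np.uint8(4), np.uint8(238)), (np.uint8(19), np.uint8(98), np.uint8(240)), (np.uint8(75), np.uint8(150), np.uint8(218)), (np.uint8(79), np.uint8(81), np.uint8(88)), (np.uint8(83), np.uint8(85), np.uint8(92)), (np.uint8(108), np.uint8(111), np.uint8(120))]
216 [(np.uint8(91), np.uint8(135), np.uint8(175)), (np.uint8(42), np
[... 1091 characters left out ...]
 [303.14814815 165.33333333]
side red [288 191  20   5  47] [297.53191489 193.25531915]
side red [276 225  23   6  68] [287.55882353 227.20588235]
pred side: hinge (np.float64(299.12287137691317), np.float64(192.60851665415865)) bead (np.float64(296.08237981646386), np.float64(194.91322096751708)) mid (np.float64(297.58241453482924), np.float64(193.4490237769217))
-30 top (np.float64(309.59034012774725), np.float64(224.35985548255525)) side (np.float64(309.5676866699077), np.float64(194.04242967101217))
30 top (np.float64(310.0089228137481), np.float64(201.68008004733323)) side (np.float64(288.79547050945484), np.float64(190.10459467383635))
bin discs [648.79039782 -98.42614584  57.        ]
```

```bash
python3 -m inch '[[[1.5,-1.1,0],[0,0,0.02],0],[[4.5,-3.4,0],[0,0,0.05],0],[[7.5,-5.6,0],[0,0,0.08],0],[[10.5,-7.9,0],[0,0,0.11],0],[[13.5,-10.2,0],[0,0,0.14],0],[[16.5,-12.4,0],[0,0,0.17],0],[[19.5,-14.7,0],[0,0,0.2],0],[[22.5,-16.9,0],[0,0,0.23],0],[[25.5,-19.2,0],[0,0,0.26],0],[[28.5,-21.5,0],[0,0,0.29],0],[[31.5,-23.7,0],[0,0,0.32],0],[[34.5,-26,0],[0,0,0.35],0],[[37.5,-28.2,0],[0,0,0.38],0],[[40.5,-30.5,0],[0,0,0.41],0],[[43,-32.4,0],[0,0,0.44],0],[[44.5,-33.5,0],[0,0,0.466],0],[[44.5,-33.5,0],[0,0,0.466],0],[[44.5,-33.5,0],[0,0,0.466],0]]' 20
```

```text
time: 1.9
tool_pos: [516.3, -36.8, 241.8]
tcp_rot: [180.0, 0.1, 0.1]
ft_force: [0.8, -0.4, -0.6]
finger_gap: 0.0
```

```bash
python3 -m inch '[[[0,0,1.5],[0,0,0],0],[[0,0,4],[0,0,0],0],[[0,0,7],[0,0,0],0],[[0,0,10],[0,0,0],0],[[0,0,13],[0,0,0],0],[[0,0,15.5],[0,0,0],0],[[0,0,17],[0,0,0],0],[[0,0,17.8],[0,0,0],0],[[0,0,18.1],[0,0,0],0],[[0,0,18.1],[0,0,0],0],[[0,0,18.1],[0,0,0],0]]'
python3 - <<'E'
from h import *
a=viewer.snapshot("top")[:,:,::-1];b=viewer.snapshot("side")[:,:,::-1]
cv2.imwrite("pics/p1.png",np.hstack([cv2.resize(a[150:250,230:350],(480,400),interpolation=2),cv2.resize(b[140:260,230:350],(300,300),interpolation=2).copy() if 0 else cv2.resize(b[120:240,220:316],(320,400),interpolation=2)]))
E
```

```text
time: 3.0
tool_pos: [517.6, -37.1, 62.6]
tcp_rot: [180.0, -0.1, -0.0]
ft_force: [0.9, 0.1, -0.2]
finger_gap: -0.1
```

View pics/p1.png

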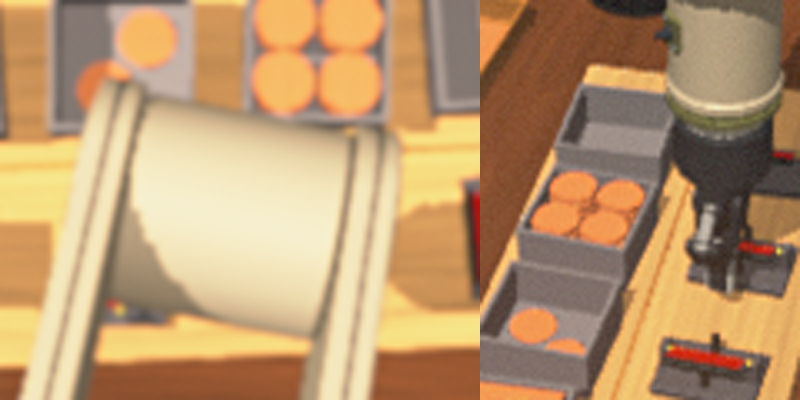

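```bash
python3 -m inch '[[[0,0.5,0],[0,0,0],0],[[0,1,0],[0,0,0],0],[[0,1.5,0],[0,0,0],0],[[0,1.8,0],[0,0,0],0],[[0,2.1,0],[0,0,0],0],[[0,2.4,0],[0,0,0],0],[[0,2.7,0],[0,0,0],0],[[0,3,0],[0,0,0],0],[[0,3,0],[0,0,0],0]]'
python3 - <<'E'
from h import *
b=viewer.snapshot("side")[:,:,::-1]
cv2.imwrite("pics/p2.png",cv2.resize(b[140:240,250:350],(600,600),interpolation=2))
E
```

```text
time: 4.0
tool_pos: [516.8, -67.1, 61.4]
tcp_rot: [180.0, -0.0, -0.0]
ft_force: [0.0, 3.1, 1.5]
finger_gap: -0.1
```

View pics/p2.png

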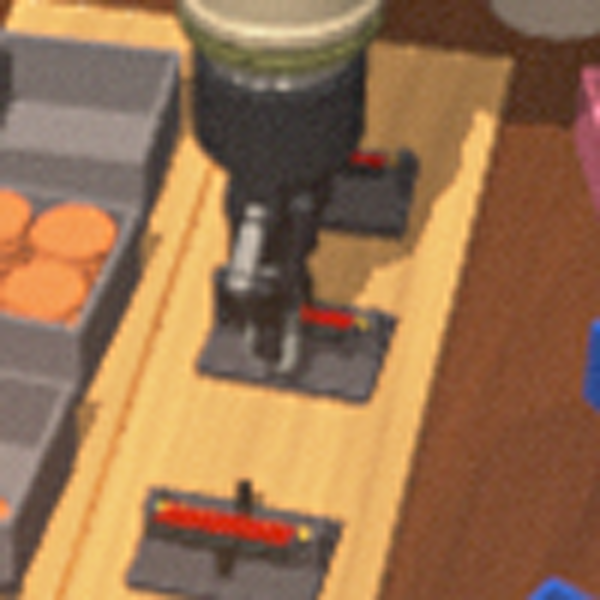

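Run:
```python
from h import *
f=lambda p:tuple(((np.array(proj("side",p))-[250,140])*6).round())
for n,p in dict(hinge=(517,-105,38),hm=(487,-105,40),bead0=(487,-72,57),bead0c=(517,-72,57),base_fl=(475,-75,22),base_fr=(559,-75,22),tip_front=(517,-53,50),tip_back=(517,-81,50),tip_mid=(517,-67,50)).items(): print(n,f(p))
s=telemetry.sense();print(s["ft_force"],s["wrist_torque"],s["joint_pos"])
```

```text
hinge (np.float64(295.0), np.float64(315.0))
hm (np.float64(358.0), np.float64(323.0))
bead0 (np.float64(341.0), np.float64(341.0))
bead0c (np.float64(277.0), np.float64(328.0))
base_fl (np.float64(366.0), np.float64(399.0))
base_fr (np.float64(191.0), np.float64(365.0))
tip_front (np.float64(266.0), np.float64(367.0))
tip_back (np.float64(282.0), np.float64(328.0))
tip_mid (np.float64(274.0), np.float64(347.0))
[0.60824881 3.40871336 1.83050872] [ 0.38419411 -0.09362595  0.00745248] [-1.30297608e+01  4.94854923e+00  1.07780463e+02 -2.33470331e-03
  6.72514864e+01  7.69900470e+01]
```

The tool reads about 3 N and the tag hasn't risen. With a vertical finger, friction at the bead can jam it. The stand hasn't moved: its base corner is still where predicted. I'll follow the bead's arc, up and across, so the finger doesn't slide on it.

```bash
python3 -m inch '[[[0,-0.1,0],[0,0,0],0],[[0,-0.1,-0.1],[0,0,0],0],[[0,0.1,-0.25],[0,0,0],0],[[0,0.3,-0.5],[0,0,0],0],[[0,0.55,-0.75],[0,0,0],0],[[0,0.8,-1.0],[0,0,0],0],[[0,1.1,-1.2],[0,0,0],0],[[0,1.4,-1.35],[0,0,0],0],[[0,1.4,-1.35],[0,0,0],0]]'
python3 - <<'E'
from h import *
b=viewer.snapshot("side")[:,:,::-1]
cv2.imwrite("pics/p3.png",cv2.resize(b[140:240,250:350],(600,600),interpolation=2))
E
```

```text
time: 4.95
tool_pos: [517.1, -80.9, 76.1]
tcp_rot: [-180.0, -0.1, -0.0]
ft_force: [-4.0, 6.9, 9.9]
finger_gap: 0.1
```

View pics/p3.png

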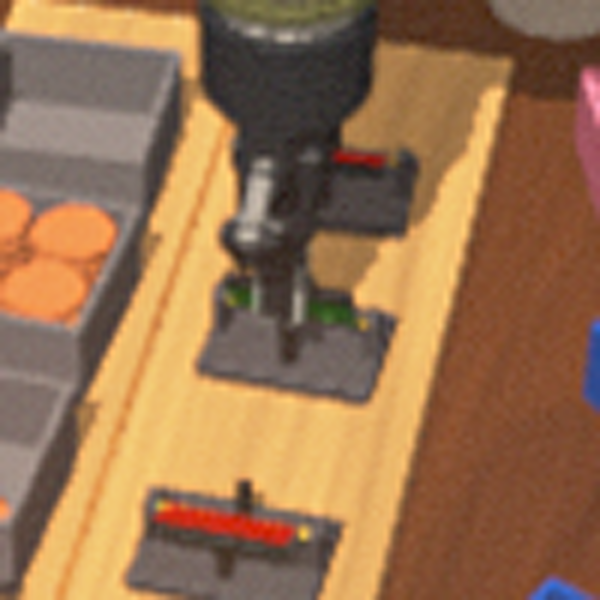

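```bash
python3 -m inch '[[[0,0,0],[0,0,0],0]]'; python3 -m inch '[[[0,0.3,-0.1],[0,0,0],0],[[0,0.3,-0.1],[0,0,0],0]]'
```

```text
time: 5.1
tool_pos: [517.0, -80.6, 75.9]
tcp_rot: [-180.0, -0.0, -0.0]
ft_force: [-4.3, 6.7, 9.9]
finger_gap: -0.2
time: 5.3
tool_pos: [517.2, -83.5, 77.5]
tcp_rot: [-179.9, -0.1, -0.0]
ft_force: [-5.8, 8.4, 13.7]
finger_gap: 0.1
```

```bash
python3 -m inch '[[[0,0,-0.1],[0,0,0],0],[[0,0,-0.2],[0,0,0],0],[[0,0,-0.2],[0,0,0],0]]'
python3 - <<'E'
from h import *
b=viewer.snapshot("side")[:,:,::-1]
cv2.imwrite("pics/p4.png",cv2.resize(b[160:220,270:330],(600,600),interpolation=2))
E
```

```text
time: 5.6
tool_pos: [517.0, -84.2, 78.5]
tcp_rot: [180.0, -0.1, -0.0]
ft_force: [-2.5, 3.0, 5.9]
finger_gap: 0.1
```

View pics/p4.png

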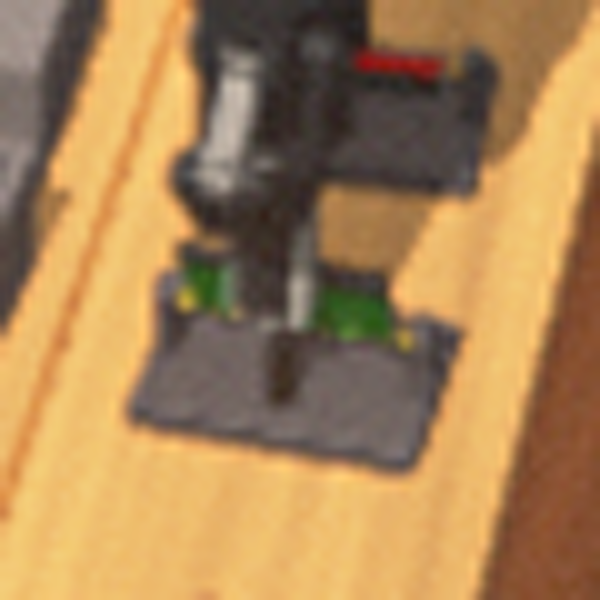

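```bash
python3 - <<'E'
from h import *
for a in (30,45,60,75,90,100):
    c,s=np.cos(np.radians(a)),np.sin(np.radians(a))
    print(a,[tuple(((np.array(proj("side",(517+dx,-105+38*c,38+38*s)))-[270,160])*10).round()) for dx in(-30,30)])
E
python3 -m inch '[[[0,0,-0.15],[0,0,0],0],[[0,0.2,-0.3],[0,0,0],0],[[0,0.4,-0.4],[0,0,0],0],[[0,0.4,-0.4],[0,0,0],0]]'
```

```text
30 [(np.float64(368.0), np.float64(368.0)), (np.float64(156.0), np.float64(327.0))]
45 [(np.float64(375.0), np.float64(332.0)), (np.float64(162.0), np.float64(291.0))]
60 [(np.float64(383.0), np.float64(297.0)), (np.float64(170.0), np.float64(257.0))]
75 [(np.float64(392.0), np.float64(265.0)), (np.float64(180.0), np.float64(225.0))]
90 [(np.float64(401.0), np.float64(239.0)), (np.float64(190.0), np.float64(200.0))]
100 [(np.float64(407.0), np.float64(226.0)), (np.float64(196.0), np.float64(187.0))]
time: 6.05
tool_pos: [516.7, -88.4, 81.8]
tcp_rot: [180.0, -0.0, -0.0]
ft_force: [0.2, 0.6, 0.2]
finger_gap: 0.2
```

```bash
python3 -m inch '[[[0,0.3,-0.05],[0,0,0],0],[[0,0.6,-0.1],[0,0,0],0],[[0,0.9,-0.1],[0,0,0],0],[[0,1.2,-0.1],[0,0,0],0],[[0,1.5,-0.1],[0,0,0],0],[[0,1.8,-0.1],[0,0,0],0],[[0,2.2,-0.1],[0,0,0],0],[[0,2.2,-0.1],[0,0,0],0],[[0,2.2,-0.1],[0,0,0],0]]'
python3 - <<'E'
from h import *
b=viewer.snapshot("side")[:,:,::-1]
cv2.imwrite("pics/p5.png",cv2.resize(b[160:220,270:330],(600,600),interpolation=2))
E
```

```text
time: 6.95
tool_pos: [517.2, -110.4, 83.5]
tcp_rot: [180.0, -0.1, -0.0]
ft_force: [-0.2, -0.3, 5.3]
finger_gap: -0.1
```

View pics/p5.png

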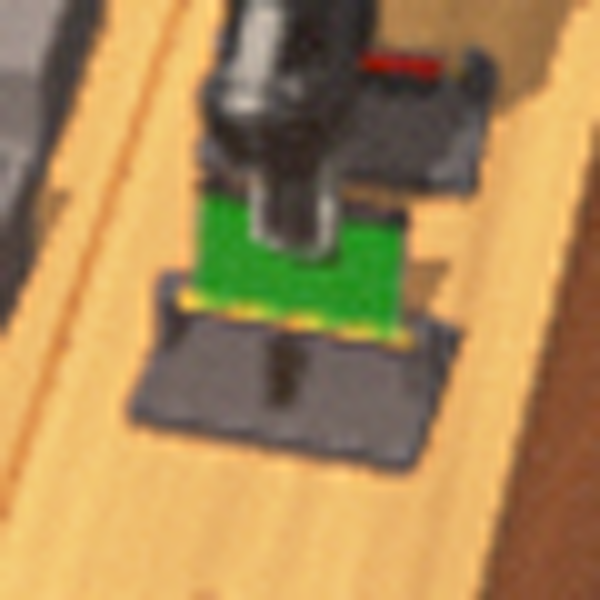

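```bash
python3 -m inch '[[[0,0.5,-0.1],[0,0,0],0],[[0,1.0,-0.1],[0,0,0],0],[[0,1.0,-0.1],[0,0,0],0],[[0,1.0,-0.6],[0,0,0],0],[[0,1.0,-1.6],[0,0,0],0],[[0,1.0,-3.6],[0,0,0],0],[[0,1.0,-7],[0,0,0],0],[[0,1.0,-11],[0,0,0],0],[[0,1.0,-14],[0,0,0],0],[[0,1.0,-15],[0,0,0],0],[[0,1.0,-15],[0,0,0],0]]'
python3 - <<'E'
from h import *
b=viewer.snapshot("side")[:,:,::-1]
cv2.imwrite("pics/p6.png",cv2.resize(b[120:280,230:390],(600,600),interpolation=2))
E
```

```text
time: 8.1
tool_pos: [517.8, -120.2, 235.4]
tcp_rot: [179.9, -0.2, -0.0]
ft_force: [0.1, 0.5, 0.1]
finger_gap: -0.0
```

View pics/p6.png

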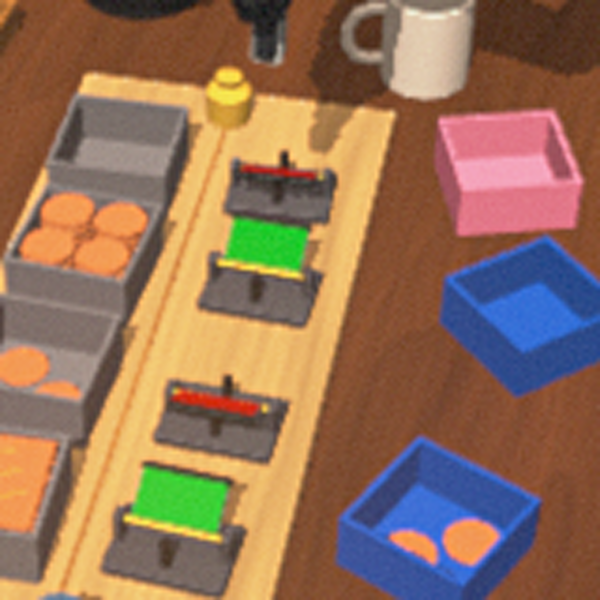

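The tag fell to green. I'll clear the arm and check from above.

```bash
python3 -m inch '[[[-1,2,0],[0,0,0],0],[[-2.5,5,0],[0,0,0],0],[[-4,8,0],[0,0,0],0],[[-5.5,11,0],[0,0,0],0],[[-7,14,0],[0,0,0],0],[[-8.5,17,0],[0,0,0],0],[[-10,20,0],[0,0,0],0],[[-11.5,23,0],[0,0,0],0],[[-13,26,0],[0,0,0],0],[[-14,28,0],[0,0,0],0],[[-15,30,0],[0,0,0],0],[[-15,30,0],[0,0,0],0],[[-15,30,0],[0,0,0],0]]'
python3 - <<'E'
from h import *
a=viewer.snapshot("top")[:,:,::-1]; b=viewer.snapshot("side")[:,:,::-1]
cv2.imwrite("pics/p7.png",cv2.resize(a[130:250,160:410],(800,384),interpolation=2))
for n,im,o in(("top",a,cv2.imread("pics/top0.png")),("side",b,cv2.imread("pics/side0.png"))):
    H,S,V=cv2.split(cv2.cvtColor(np.ascontiguousarray(im),cv2.COLOR_BGR2HSV))
    g=((H>45)&(H<75)&(S>150)).astype(np.uint8);k,l,st,ce=cv2.connectedComponentsWithStats(g)
    for i in range(1,k):
        if st[i,4]>40: print(n,"green",st[i],ce[i].round(1), "world@z47",ray(n,*ce[i],47).round(1))
print("pred mid top",proj("top",(517,-105-17,49)),"side",proj("side",(517,-122,49)))
d=cv2.absdiff(np.ascontiguousarray(a),cv2.imread("pics/top0.png")).max(2)[140:240,165:405]>60
k,l,st,ce=cv2.connectedComponentsWithStats(d.astype(np.uint8))
for i in range(1,k):
    if st[i,4]>8: print("diff",st[i],ce[i].round()+[165,140])
E
```

```text
time: 9.45
tool_pos: [365.8, -419.1, 230.5]
tcp_rot: [-179.8, 0.1, -0.1]
ft_force: [-0.2, 0.3, 0.2]
finger_gap: 0.3
top green [315 203  12  21 249] [320.5 212.9] world@z47 [ 517.7 -131.8   47. ]
top green [213 205  11  22 219] [218.  215.4] world@z47 [504.8 137.4  47. ]
side green [290 178  22  14 218] [300.6 184.6] world@z47 [ 519.4 -128.5   47. ]
side green [266 245  25  17 298] [277.8 252.8] world@z47 [505.5 139.3  47. ]
pred mid top (np.float64(316.8389362314346), np.float64(213.04646355006554)) side (np.float64(300.8744118741058), np.float64(185.6600044586546))
diff [133  59  14  30 344] [304. 213.]
diff [148  59  28  29 640] [326. 213.]
```

View pics/p7.png

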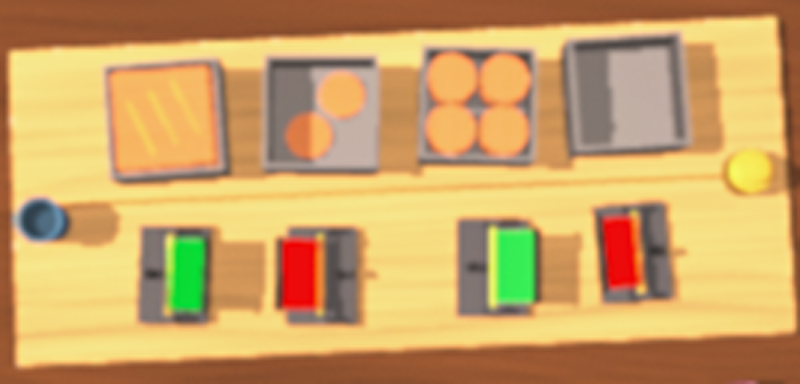

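Run:
```python
from bench import telemetry, r
print(telemetry.sense()["time"]); print(r.hand_in())
```

```text
9.55
the job is handed in; nothing more can be done
None
```

I flipped one tag and handed the job in at 9.55 s; no verdict is reported. Only the stand in front of the full discs bin was wrong, showing red, so I pushed that tag over to green with the closed fingertips.

**Final pictures:**
- From left to right, the bins and tags read: plates (full) green, low red, discs (full) green, empty red.
- In the top view, only the area around the flipped tag changed on the board.
- The flipped tag lies like the other green one, and its stand's base corner is within about 1 px of where it was. Its hinge is about 132 mm from the bin.
- The arm was well clear of everything, with the measured force near zero.

**What disagreed:**
- **Jammed push:** the first straight sideways push jammed on the bead, so I switched to following the bead's arc. The force peaked at about 17 N and the stand did not move.
- **Hinge estimate:** my first estimate of the hinge's y was about 6 mm off. I had taken the yellow stripe for the hinge axis; averaging the tag's red and green positions gives about -111 mm rather than -105 mm. This did not affect the result.

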